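# Peel the stuck tray off the nested stack and hold it over the drip pan

### The job

The white small-parts tray is stuck on top of a nested stack of trays: take its red ear and peel it off by lifting that corner first, so that the tray tips up clearly while the opposite corner is still down in the nest, and only then lift it out, leaving the dark trays flat on the bench where they stand. Then hold the white tray over the drip pan, centred on it, open side up and about level, well clear above it, and finish while still holding it there, motionless in the gripper; do not put it down. Leave the jar, the spray can and the spanner alone.

Things in the scene. Friction and masses are not known exactly. Their poses are not given: they have to be found in the camera images.
- top: White shallow compartment tray, loose, about 120 g, nested on the stack. Rim 160 (its x) by 110 mm (its y), 4 mm thick; under it a tub 130 x 80 mm reaches 18 mm down into the tray below, 5 mm play all round. Origin: centre of the tub's underside, 22 mm above the bench when nested; z up; rim from z = 18 to 22 mm. A red upright ear stands at its +x +y corner.
- top_ear (a point): Grip point on the red ear, 60 mm above the bench when nested: mid-thickness, 20 mm outside the rim corner along the tray's diagonal. The ear is a plate 12 mm thick across the diagonal (grip across this), 44 mm long along it (6 mm inside the corner to 38 mm outside), 34 mm high from the rim's underside; the point is 14 mm below its top.
- top_ear_corner (a point): The white tray's rim corner at the ear, at the underside of the rim (x = +80, y = +55, z = 18 mm in the tray's frame).
- top_far_corner (a point): The white tray's rim corner opposite the ear, at the rim's underside (x = -80, y = -55, z = 18 mm in the tray's frame), 194 mm from the ear's corner: the pivot of the peel. The rubber pads below pinch the rim's long edges and resist (1.5 N each at the ear's end, 4 N at the far end) until the rim there has risen 12 mm; 5 N at the ear peels it.
- stack: Two dark nested trays joined as one loose piece, about 1.2 kg, 160 x 110 mm, rim top 40 mm above the bench. Origin: centre of the underside, on the bench; x, y as the nested white tray's. On each long side, 45 mm either way of the middle, a sprung black rubber pad on a steel bracket (22 mm long, reaching 67 mm out from the centre line), up to 52 mm above the bench, pinches the white rim.
- pan: Open dark steel drip pan fixed to the bench, 200 mm (its x) by 150 mm (its y), 30 mm high. Origin: centre of its underside, at bench height.
- jar: Bystander: amber jar with steel lid, 60 mm across, 75 mm high; origin centre of its underside.
- can: Bystander: red spray can with a paper label, 56 mm across, 150 mm high; origin centre of its underside.
- wrench: Bystander: steel spanner lying flat, 190 mm long along its x; origin at its middle, on the bench.
There are look-alikes about, which are no part of the job. Leave any green look-alike of the top alone.

How it is judged (in metres and radians):
On the way, in this order (a step that is already met when the one before it is completed fails the run):
1. the tray is peeled: its ear corner is more than 25 mm up out of the nest while the opposite corner is less than 8 mm up (z of top_ear_corner in the frame of stack above 0.065 m and z of top_far_corner in the frame of stack between 0.03 and 0.048 m and horizontal distance between top and stack below 0.03 m), for 0.1 s.
2. the tray is lifted right out of the nest, held by the gripper (z of each of top_ear_corner, top_far_corner in the frame of stack above 0.07 m and contact force between top and stack below 0.05 N and contact force between top and the fingers above 1 N), for 0.1 s.
At the end, for the whole second after the job is handed in: White tray held still in the gripper, open side up, within 28 degrees of level, its middle within 60 mm of the pan's middle seen from above, its tub over 100 mm above the bench, not touching pan or stack; dark trays flat on the bench, moved less than 40 mm (contact force between top and the fingers above 1 N and horizontal distance between top and pan below 0.06 m and height (world z) of top above 0.1 m and angle between top's own z axis and vertical below 0.5 rad and linear speed of top below 0.03 m/s and angular speed of top below 0.2 rad/s and contact force between top and pan below 0.05 N and contact force between top and stack below 0.05 N and height (world z) of stack below 0.006 m and angle between stack's own z axis and vertical below 0.05 rad and distance of stack from where it was at the start of the episode below 0.04 m); the arm keeps its last pose, push and grip.
It fails at once if the dark trays are lifted, tipped or pushed away (height (world z) of stack above 0.012 m or angle between stack's own z axis and vertical above 0.12 rad or distance of stack from where it was at the start of the episode above 0.04 m).
It fails at once if the jar is pushed away or toppled (distance of jar from where it was at the start of the episode above 0.03 m or angle between jar's own z axis and vertical above 0.3 rad).
It fails at once if the spray can is pushed away or toppled (distance of can from where it was at the start of the episode above 0.03 m or angle between can's own z axis and vertical above 0.3 rad).
It fails at once if the spanner is pushed away or toppled (distance of wrench from where it was at the start of the episode above 0.03 m or angle between wrench's own z axis and vertical above 0.3 rad).
It also fails if it takes over 38 s, if anything falls off the work surface, if the arm or the gripper's body presses on something with over 40 N, if the wrist force passes 120 N, or if a joint passes its speed limit or range.

### The arm

A 7-joint arm with a two-finger parallel gripper is mounted at the origin on the work surface. World frame = base frame: x ahead of the robot, y to its left, z up, the work surface at z = 0. Lengths are in mm, angles in rad, forces in N, time in s.
With the tool pointing down it reaches from about 425 to 950 mm from the base axis. Payload 4.7 kg.
Tool frame: the origin (TCP) lies midway between the tips of the shut fingers; the grasp point (between the pads) lies 19 mm behind it (pinch_z is the distance from the TCP to the grasp point, in mm); z points along the fingers, y is the direction in which the jaws open and shut (so a half turn about z gives the same grasp; the last joint's range is limited). The gripper opens to 87 mm and grips with 3 to 60 N. Pads are 19 mm wide; open, the fingers measure 117 mm over their backs; the gripper's body (75 mm by 190 mm) begins 51 mm behind the grasp point.
Start: joints at [-1.255, 0.469, -0.049, 1.532, 0.024, 1.141, -0.082], TCP at [228.116, 635.305, 222.573] pointing down, gripper open.
Joint ranges: [-2.59, 2.59], [-0.33, 1.99], [-1.39, 1.29], [0.1, 2.45], [-1.04, 4.18], [0.21, 1.99], [-2.66, 2.66]. Speed limits (rad/s): [2.57, 2.57, 3.14, 3.14, 3.14, 3.14, 3.14].

### API

Orientations are given as a rotation vector (axis times angle).
In Python, from station import movep, movel, goto_joints, open_gripper, close, wait, solve_ik, get_state, grab_frame, calibration, IKError, finish_job, pinch_z gives the robot as it stands. The module is installed in compiled form; this text tells all that it offers. Calls block until the motion is done:
- movep(position, orientation): joint-space move of the TCP to a pose.
- movel(position, rate=150, ori=None): straight line of the TCP; ori=None keeps the orientation; rate is the mean speed in mm/s.
- goto_joints(angles): joint-space move.
- open_gripper() and close(): open the fingers fully, or close them until they stop; the grip force is fixed at half the most.
- wait(seconds).
- solve_ik(position, orientation): joint angles nearest the present ones, or None.
- get_state(): the state.
- grab_frame(name): name is "side" or "top" or "wrist"; returns (picture, depth): 400x640x3 uint8, blue, green, red; 400x640 float32, mm along the optical axis (not along the pixel's ray), 0 where there is no reading.
- calibration(name): a dict with "fx", "fy", "cx", "cy" (pixels), "cam_to_world" (4x4, takes a point from camera to world coordinates); the wrist camera has in their place "T_tool_cam" (4x4, takes a point from camera to tool coordinates, whose origin is the TCP and whose axes are the flange's). Camera axes: x right, y up, looking along -z (the intrinsics and any distortion apply to the point x, -y, -z); pixel columns grow to the right and rows downward; lengths in mm; the calibration is good to about 2 mm. The wrist camera is an equidistant fisheye: a pixel r from the principal point sees the ray r / f radians off the axis. A picture is of the moment at which its call begins: read the wrist's pose just before it. calibration takes no time and is no camera call.
A pose or a line that the arm cannot do raises IKError and nothing moves.
- finish_job(): hands the job in, once; it reports no verdict.
The state is a dict: "time_s": time; "joint_pos": joint angles; "qd": joint speeds; "tau": joint torques, N m; "tcp_pos": TCP position; "tool_rot": TCP orientation; "contact_force": force on the tool from outside, world axes, zero at the start; "torque": the same for the moment, N m; "grip_width": finger opening in mm.
Only numpy, scipy, OpenCV 4.12 (cv2) and the standard library are available. Lean on these libraries where they do the work, as an engineer would, in place of code of your own. Each camera call takes 0.05 s, during which the arm holds its last target.

## Working session

There is one attempt and no reset: what is moved stays moved. The work goes in short steps, each a Python script; the robot and the scene stay as the last script left them, time stands still between calls to the robot, and variables do not carry over. Pictures are saved under pics/ and viewed, and the job is handed in when it is done.

```bash
mkdir -p pics; python3 - <<'E'
from station import *
import cv2, numpy as np
for n in ("side","top","wrist"):
    p,d=grab_frame(n); cv2.imwrite(f"pics/{n}0.png",p); np.save(f"{n}0.npy",d)
    c=calibration(n); print(n,c)
print(get_state())
E
```

```text
side {'fx': 433.79396800829903, 'fy': 433.79396800829903, 'cx': 314.55730657291826, 'cy': 202.97829075130358, 'cam_to_world': array([[ 9.00412064e-01,  2.57027498e-01, -3.50991424e-01,
         5.89308787e+00],
       [-4.35034137e-01,  5.35399938e-01, -7.23942129e-01,
        -9.45058603e+02],
       [ 1.84775199e-03,  8.04539478e-01,  5.93896299e-01,
         9.20562579e+02],
       [ 0.00000000e+00,  0.00000000e+00,  0.00000000e+00,
         1.00000000e+00]])}
top {'fx': 399.18274802808696, 'fy': 399.18274802808696, 'cx': 324.64492774314067, 'cy': 201.653030633726, 'cam_to_world': array([[-2.36701172e-02,  9.86419919e-01, -1.62528361e-01,
         3.30131526e+02],
       [-9.99716157e-01, -2.37954496e-02,  1.17575268e-03,
         1.09931975e+02],
       [-2.70764956e-03,  1.62510059e-01,  9.86703172e-01,
         1.10426209e+03],
       [ 0.00000000e+00,  0.00000000e+00,  0.00000000e+00,
         1.00000000e+00]])}
wrist {'fx': 309.70691628693146, 'fy': 309.70691628693146, 'cx': 322.26633738196335, 'cy': 204.05817013820933, 'T_tool_cam': array([[ 4.14181545e-04,  9.53077558e-01, 
[... 309 characters left out ...]
: 0.15, 'joint_pos': array([-1.25489311,  0.46925829, -0.04859974,  1.53339461,  0.02411192,
        1.14100474, -0.08230957]), 'qd': array([ 3.96615843e-05, -5.31759386e-04, -5.89701127e-04, -4.39060718e-03,
       -2.27533534e-03,  3.81239528e-04, -1.57140521e-03]), 'tau': array([-2.25864494e-05, -5.08433390e+01, -8.12972663e-02, -2.36417913e+01,
       -6.14578184e-02,  3.56244785e-02,  1.00292534e-04]), 'tcp_pos': array([227.98948433, 634.85454523, 221.74964819]), 'tool_rot': array([-5.38863838e-01, -3.09482926e+00,  2.30185368e-03]), 'contact_force': array([-0.7619265 , -0.56653138,  0.15222317]), 'torque': array([ 0.0315396 , -0.00354037, -0.00652928]), 'grip_width': 86.95891303080033}
```

View pics/top0.png

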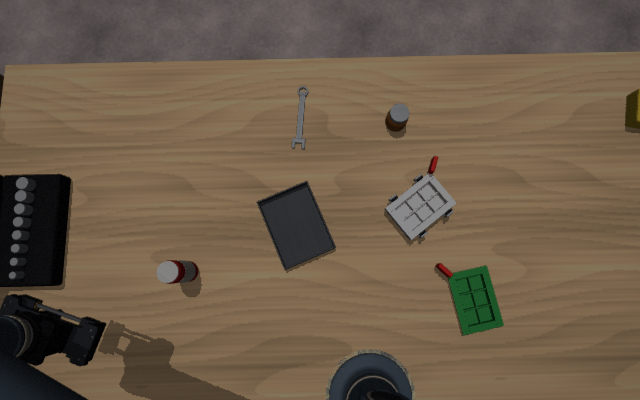

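View pics/side0.png

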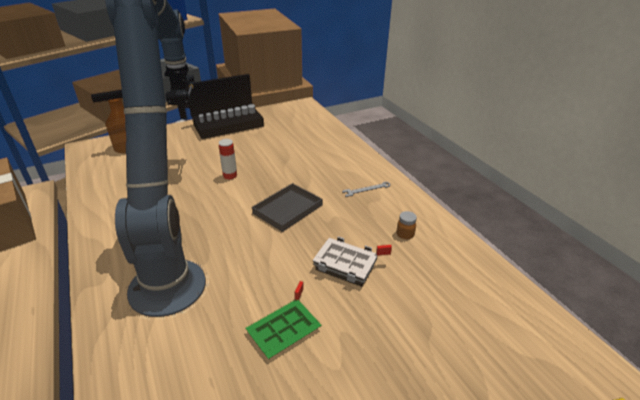

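View pics/wrist0.png

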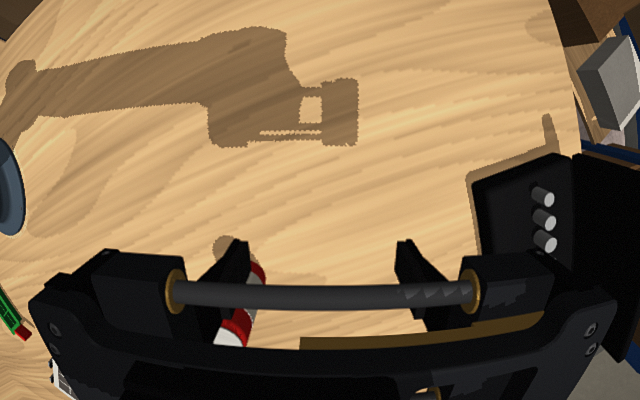

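Candidates: the white tray at top-view (420,207) with its red ear at (433,164), and the green look-alike at (475,300) with its ear at (444,271). The other red items are the can at (180,271). The white one, with the pads and dark trays under it, fits the description. Next I'll check it in a crop and measure it.

```bash
cat > h.py <<'E'
import numpy as np, cv2
from station import *
def world(n,d,u,v,dd=None):
    c=calibration(n); z=d[int(v),int(u)] if dd is None else dd
    p=np.array([(u-c['cx'])/c['fx']*z,-(v-c['cy'])/c['fy']*z,-z,1]); return (c['cam_to_world']@p)[:3]
def cloud(n,d):
    c=calibration(n); v,u=np.mgrid[0:400,0:640]
    P=np.stack([(u-c['cx'])/c['fx']*d,-(v-c['cy'])/c['fy']*d,-d],-1)
    T=c['cam_to_world']; return P@T[:3,:3].T+T[:3,3]
E
python3 - <<'E'
from h import *
for n,(a,b,c,e) in dict(top=(370,470,140,250),side=(300,400,220,300)).items():
    p=cv2.imread(f"pics/{n}0.png"); cv2.imwrite(f"pics/{n}_crop.png",cv2.resize(p[c:e,a:b],None,fx=5,fy=5,interpolation=cv2.INTER_CUBIC))
for n in ("top","side"):
    p=cv2.imread(f"pics/{n}0.png"); d=np.load(f"{n}0.npy"); W=cloud(n,d)
    hsv=cv2.cvtColor(p,cv2.COLOR_BGR2HSV).astype(int)
    red=((hsv[...,0]<8)|(hsv[...,0]>172))&(hsv[...,1]>150)&(hsv[...,2]>70)
    white=(hsv[...,1]<50)&(hsv[...,2]>110)
    k,lab,st,ce=cv2.connectedComponentsWithStats(red.astype(np.uint8))
    for i in range(1,k):
        if st[i,4]>15:
            m=(lab==i)&(d>0); Q=W[m]; print(n,'red',ce[i].round(1),st[i,4],np.median(Q,0).round(1),'z',np.percentile(Q[:,2],[5,50,95]).round(1))
    k,lab,st,ce=cv2.connectedComponentsWithStats(white.astype(np.uint8))
    for i in range(1,k):
        if st[i,4]>300:
            m=(lab==i)&(d>0); Q=W[m]; 
            r=Q[(Q[:,2]>35)&(Q[:,2]<52)]
            if len(r)>100:
                print(n,'white',ce[i].round(1),st[i,4],cv2.minAreaRect(r[:,:2].astype(np.float32)),np.percentile(Q[:,2],[5,50,95]).round(1))
    # pan: dark
    dark=(hsv[...,2]<75)
    k,lab,st,ce=cv2.connectedComponentsWithStats(dark.astype(np.uint8))
    for i in range(1,k):
        if st[i,4]>1500:
            m=(lab==i)&(d>0); Q=W[m]; print(n,'dark',ce[i].round(1),st[i,4],cv2.minAreaRect(Q[:,:2].astype(np.float32)),np.percentile(Q[:,2],[5,50,95]).round(1))
E
```

```text
top red [433.9 163.3] 65 [ 596.2 -183.5   73.8] z [71.1 73.8 77.2]
top red [445.  269.6] 71 [ 316.2 -199.9   51.9] z [48.  51.9 55.3]
top white [419.9 206.1] 2006 ((489.9798889160156, -149.03575134277344), (109.27953338623047, 160.44552612304688), 37.13753128051758) [22.8 41.3 46.6]
top dark [ 34.2 230.8] 7131 ((453.67767333984375, 912.15869140625), (326.71759033203125, 200.9521942138672), 3.49543833732605) [11.4 51.4 68. ]
top dark [295.8 225.1] 4095 ((446.95330810546875, 189.581298828125), (200.88436889648438, 155.5360870361328), 21.915809631347656) [ 1.3  5.1 29.9]
top dark [ 40.5 347.1] 7578 ((164.5343475341797, 676.7948608398438), (263.8305358886719, 612.863525390625), 4.120697975158691) [309.4 399.7 656.3]
top dark [369.9 379.3] 3051 ((50.566837310791016, 0.3683929443359375), (216.00616455078125, 113.20886993408203), 88.71129608154297) [  8.6  18.1 243.5]
side red [226.5 149.9] 112 [324.6 458.5 126.1] z [110.9 126.1 141.5]
side red [229.3 175.5] 62 [321.9 458.1  15.5] z [ 4.8 15.5 25.6]
side red [383.5 249.4] 131 [ 594.5 -191.5   62.5] z [46.7 62.5 76.2]
side red [298.4 289.8] 
[... 260 characters left out ...]
659179688), (129.76832580566406, 159.7031707763672), 36.679771423339844) [24.8 41.8 47.9]
side dark [145.5  58. ] 16510 ((144.26068115234375, 1167.7301025390625), (2215.802978515625, 1166.3575439453125), 86.24553680419922) [ 10.  367.2 679. ]
side dark [145.3 146.7] 2811 ((143.81936645507812, 1121.5274658203125), (424.47943115234375, 2244.16650390625), 2.2283716201782227) [347.5 416.3 482.7]
side dark [152.6 240.1] 4202 ((-32.36730194091797, 13.955482482910156), (142.21083068847656, 225.5441436767578), 51.70118713378906) [ 87.7 205.4 324.7]
side dark [ 63.8 311.7] 2163 ((-295.417236328125, 259.46185302734375), (932.2112426757812, 14.183955192565918), 89.89192199707031) [-170.8 -119.4  -73.9]
```

View pics/top_crop.png

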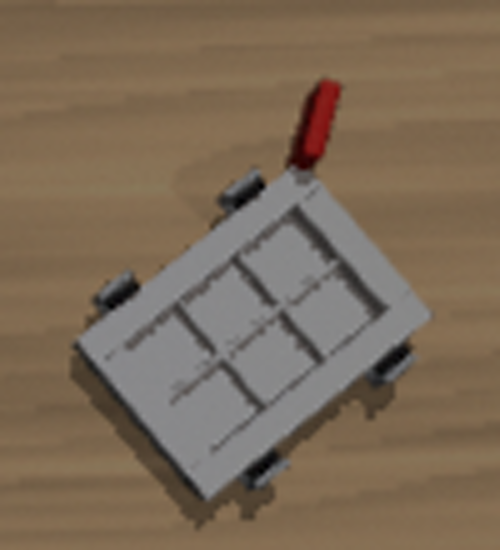

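View pics/side_crop.png

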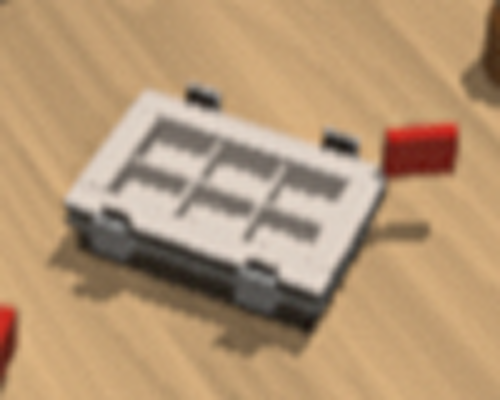

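The crops confirm the white tray, with four pads on brackets, and its ear at upper right. Ear top is at z≈74 as expected, and the rim measures 160x109. The tray x axis is about -53°, the diagonal about -18.4°, which predicts a grip point of about (600,-186). That agrees with the measured ear top at (596,-184). Next I go above it and look with the wrist camera.

```bash
cat >> h.py <<'E'
from scipy.spatial.transform import Rotation as Rn
PH=np.radians(-18.4)
def ori(phi,flip=False,tilt=0.):
    # tool down, y across the diagonal phi; tilt>0 lifts the +diagonal end
    dg=np.array([np.cos(phi),np.sin(phi),0]); s=-1 if flip else 1
    x=s*dg; z=np.array([0,0,-1.]); y=np.cross(z,x)
    R=Rn.from_matrix(np.c_[x,y,z]); ax=np.cross(dg,[0,0,1])
    return (Rn.from_rotvec(ax*tilt)*R).as_rotvec()
E
python3 - <<'E'
from h import *
for f in (0,1):
    for p in ([599,-185.5,190],[599,-185.5,41],[558,152,190]):
        for t in (0,.2): print(f,p,t,None if (q:=solve_ik(p,ori(PH,f,t))) is None else np.round(q,2))
d=np.load("top0.npy");W=cloud("top",d)
for u,v in ((398,110),(300,143),(303,92),(172,271)): print(u,v,W[v,u].round())
E
```

```text
0 [599, -185.5, 190] 0 [-0.49  0.65  1.11  1.73 -0.63  1.17 -1.09]
0 [599, -185.5, 190] 0.2 [-0.46  0.44  0.92  1.88 -0.5   0.83 -1.21]
0 [599, -185.5, 41] 0 [-0.29  0.72  0.76  1.84 -0.64  0.85 -1.1 ]
0 [599, -185.5, 41] 0.2 [-0.36  0.67  0.81  1.99 -0.87  0.62 -0.9 ]
0 [558, 152, 190] 0 [-0.88  0.4   0.72  1.84 -0.31  1.01 -1.93]
0 [558, 152, 190] 0.2 [-0.96  0.31  0.68  1.96 -0.11  0.78 -2.14]
1 [599, -185.5, 190] 0 [-0.28  0.49  0.72  1.72 -0.37  1.07  1.81]
1 [599, -185.5, 190] 0.2 [-0.33  0.39  0.72  1.88 -0.36  0.79  1.81]
1 [599, -185.5, 41] 0 [-0.08  0.63  0.44  1.82 -0.36  0.77  1.8 ]
1 [599, -185.5, 41] 0.2 [-0.04  0.54  0.35  1.97 -0.36  0.48  1.8 ]
1 [558, 152, 190] 0 [-0.53  0.34  0.24  1.82 -0.1   0.99  1.  ]
1 [558, 152, 190] 0.2 [-0.62  0.27  0.25  1.94  0.09  0.79  0.81]
398 110 [746. -96.  79.]
300 143 [685. 175.  -1.]
303 92 [838. 164.   3.]
172 271 [330. 472. 152.]
```

```bash
python3 - <<'E'
from h import *
movep([599,-185.5,170],ori(PH,1))
s=get_state(); p,d=grab_frame("wrist"); cv2.imwrite("pics/w1.png",p); np.save("w1.npy",d)
print(s['time_s'],s['tcp_pos'],s['joint_pos'].round(2))
# ear cloud from the wrist camera
c=calibration("wrist"); v,u=np.mgrid[0:400,0:640]; a=(u-c['cx']); b=(v-c['cy']); r=np.hypot(a,b)+1e-9; th=r/c['fx']
P=np.stack([d*np.tan(th)*a/r,-d*np.tan(th)*b/r,-d],-1); T=c['T_tool_cam']; Pt=P@T[:3,:3].T+T[:3,3]
R=Rn.from_rotvec(s['tool_rot']).as_matrix(); W=Pt@R.T+s['tcp_pos']
hsv=cv2.cvtColor(p,cv2.COLOR_BGR2HSV).astype(int)
red=((hsv[...,0]<8)|(hsv[...,0]>172))&(hsv[...,1]>150)&(hsv[...,2]>60)&(d>0)
Q=W[red]; print(len(Q),np.percentile(Q[:,2],[1,50,99]).round(1))
t=Q[Q[:,2]>Q[:,2].max()-5]; print(len(t),t.mean(0).round(1),cv2.minAreaRect(t[:,:2].astype(np.float32)))
wh=(hsv[...,1]<50)&(hsv[...,2]>110)&(d>0)&(abs(W[...,2]-43)<4)&(abs(W[...,0]-490)<130)&(abs(W[...,1]+150)<130)
print(wh.sum(),cv2.minAreaRect(W[wh][:,:2].astype(np.float32)))
E
```

```text
3.3083 [ 599.43971227 -184.40455004  169.90258297] [-0.25  0.51  0.68  1.74 -0.37  1.03  1.81]
670 [51.7 73.6 75.5]
600 [ 595.6 -187.    73.6] ((596.3407592773438, -187.38836669921875), (10.844066619873047, 43.34505844116211), 71.86579132080078)
9177 ((489.2809753417969, -151.55523681640625), (109.62015533447266, 160.15626525878906), 37.196128845214844)
```

View pics/w1.png

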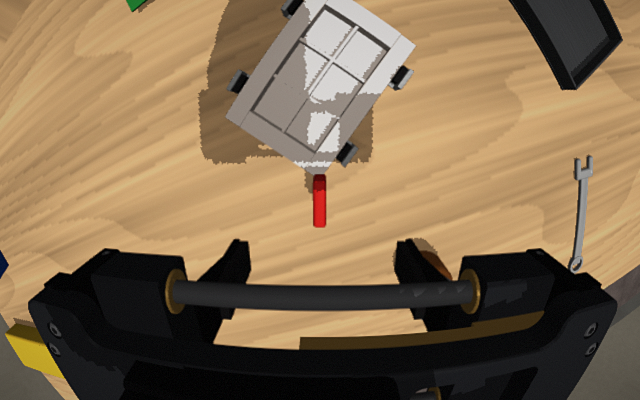

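The wrist picture shows the ear at (319,200), midway between the jaws at columns 225 and 415. Measured ear centre is (596.3,-187.4), size 11x43 mm, angle -18.1°, matching the other views. The jar is clear. Grasping now.

```bash
python3 - <<'E'
from h import *
o=ori(PH,1)
movel([600,-187.3,90],150,o); movel([600,-187.3,40],70,o); close()
s=get_state(); print(s['time_s'],s['tcp_pos'],s['grip_width'],s['contact_force'].round(1),s['torque'].round(2))
p,d=grab_frame("side"); cv2.imwrite("pics/s1.png",cv2.resize(p[160:320,230:480],None,fx=3,fy=3))
E
```

```text
6.1 [ 600.03889017 -187.38047474   40.0093016 ] 11.83252923244915 [ 0.1 -0.2 -0.2] [-0.11  0.01  0.07]
```

View pics/s1.png

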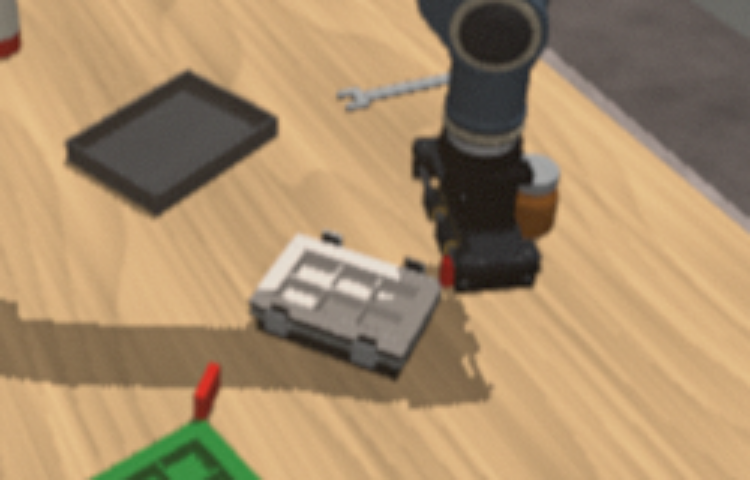

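The grip width of 11.8 mm matches the ear, and the fingers hold it at crop (447,270). Now I peel along an arc about the far corner, tilting the tool with the tray.

```bash
python3 - <<'E'
from h import *
dg=np.array([np.cos(PH),np.sin(PH),0]); T0=np.array([600,-187.3,40.]); piv=T0-214*dg; piv[2]=40
ax=np.cross(dg,[0,0,1])
for deg in (2,4,6,8,10):
    t=np.radians(deg); p=piv+Rn.from_rotvec(ax*t).apply(T0-piv)
    movel(p,35,ori(PH,1,t))
    s=get_state(); print(deg,round(s['time_s'],2),s['tcp_pos'].round(1),p.round(1),s['contact_force'].round(1),s['torque'].round(2),round(s['grip_width'],1))
wait(.15)
p,d=grab_frame("side"); cv2.imwrite("pics/s2.png",cv2.resize(p[160:320,230:480],None,fx=3,fy=3)); np.save("s2.npy",d); cv2.imwrite("pics/s2full.png",p)
p,d=grab_frame("wrist"); cv2.imwrite("pics/w2.png",p)
E
```

```text
2 6.52 [ 599.9 -187.4   47.9] [ 599.9 -187.3   47.5] [ 0.5  0.5 -0.6] [-0.22 -0.1  -0.02] 11.6
4 6.88 [ 599.5 -187.1   55.3] [ 599.5 -187.1   54.9] [ 0.3 -0.7 -1.4] [-0.22 -0.12  0.07] 11.7
6 7.25 [ 599.1 -186.5   62.7] [ 598.9 -186.9   62.4] [ 1.3  0.7 -1.6] [ 0.12 -0.2   0.08] 11.5
8 7.62 [ 598.2 -186.3   70.1] [ 598.  -186.6   69.8] [ 0.8  1.  -1.3] [ 0.34 -0.33 -0.21] 11.7
10 7.98 [ 597.1 -186.1   77.3] [ 596.9 -186.3   77.2] [ 1.2  1.7 -2.4] [ 0.39 -0.45 -0.24] 11.4
```

View pics/s2.png

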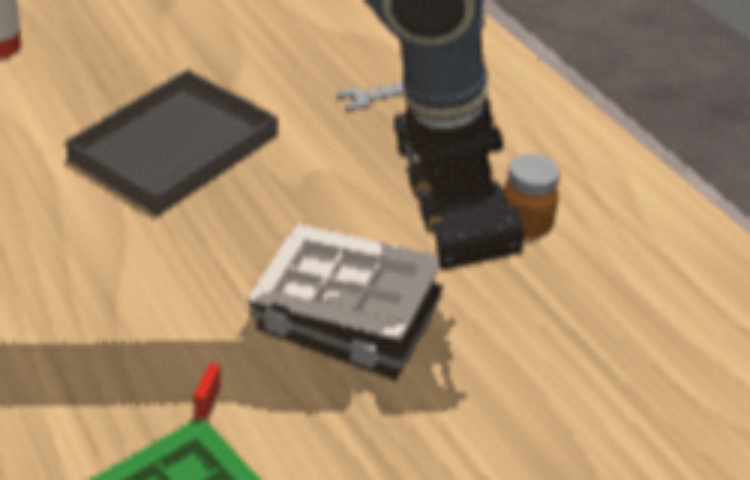

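View pics/w2.png

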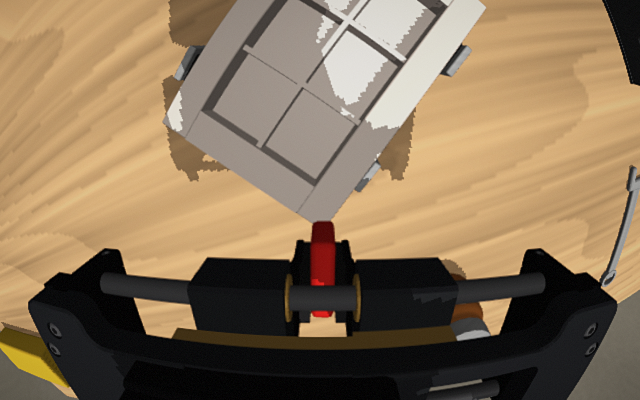

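The tray is tipped: the ear corner is up at crop (438,265) and the far corner is still on its pads at (255,300). I'll check the corner heights by fitting a plane to the rim.

```bash
cat >> h.py <<'E'
def tray_plane(img,d,n,seed=None,tol=5):
    W=cloud(n,d); hsv=cv2.cvtColor(img,cv2.COLOR_BGR2HSV).astype(int)
    wh=(hsv[...,1]<60)&(hsv[...,2]>85)&(d>0)&(W[...,2]>25)
    return W,wh
E
python3 - <<'E'
from h import *
p=cv2.imread("pics/s2full.png"); d=np.load("s2.npy"); W,wh=tray_plane(p,d,"side")
m=np.zeros_like(wh); m[225:285,305:385]=1; Q=W[wh&m]; 
dg=np.array([np.cos(PH),np.sin(PH)]); nn=np.array([-dg[1],dg[0]])
c=np.array([489,-151]); s=(Q[:,:2]-c)@dg; t=(Q[:,:2]-c)@nn
# upper envelope = rim plane: iterative
A=np.c_[s,t,np.ones(len(s))]; k=np.ones(len(s),bool)
for _ in range(15):
    x=np.linalg.lstsq(A[k],Q[k,2],rcond=None)[0]; r=Q[:,2]-A@x; k=(r>-2.5)&(r<6)
print(len(s),k.sum(),x,'tilt',np.degrees(np.arctan(np.hypot(*x[:2]))),'ear/far corner top z',x[2]+x[0]*95,x[2]-x[0]*97)
print(s.min(),s.max(),r[k].std())
E
```

```text
1604 660 [1.77395432e-01 4.84461375e-03 6.22969813e+01] tilt 10.063034829232246 ear/far corner top z 79.14954731295057 45.089624382555556
-93.22236694107896 89.00369923650142 1.5134661265868434
```

From the plane fit, the tilt is 10°, the ear corner underside is at about 75 mm (needs >65) and the far one at about 41 mm (needs <48). Peel condition met. Next I tip a little further, then lift straight out.

```bash
python3 - <<'E'
from h import *
dg=np.array([np.cos(PH),np.sin(PH),0]); T0=np.array([600,-187.3,40.]); piv=T0-214*dg; piv[2]=40
ax=np.cross(dg,[0,0,1])
def rep(l):
    s=get_state(); print(l,round(s['time_s'],2),s['tcp_pos'].round(1),s['contact_force'].round(1),s['torque'].round(2),round(s['grip_width'],1))
t=np.radians(14); p=piv+Rn.from_rotvec(ax*t).apply(T0-piv); movel(p,35,ori(PH,1,t)); rep('14deg')
for dz in (8,16,30,60):
    movel(p+[0,0,dz],50); rep(dz)
im,d=grab_frame("side"); cv2.imwrite("pics/s3.png",cv2.resize(im[120:320,230:480],None,fx=3,fy=3)); np.save("s3.npy",d); cv2.imwrite("pics/s3full.png",im)
E
```

```text
14deg 8.81 [ 593.9 -185.2   91.9] [ 2.3  1.7 -1.2] [ 0.51 -0.29 -0.18] 11.8
8 9.12 [ 594.2 -186.   100.3] [ 1.1  0.4 -0.1] [ 0.28 -0.02 -0.08] 12.0
16 9.43 [ 593.7 -185.7  108. ] [ 0.7  0.5 -0.7] [0.05 0.23 0.03] 12.2
30 9.86 [ 594.2 -185.3  122.2] [ 0.2  0.3 -1.8] [0.08 0.25 0.02] 11.8
60 10.61 [ 593.8 -185.1  151.7] [-0.4 -0.4 -0.9] [0.1  0.21 0.  ] 12.1
```

View pics/s3.png

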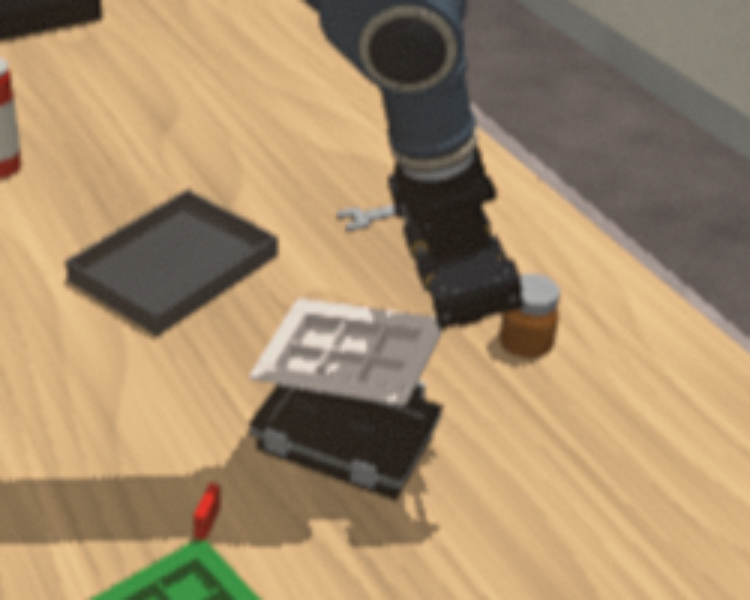

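The tray hangs clear above the stack (crop (345,350)), and the dark trays are undisturbed. Now I level it and carry it to the pan.

```bash
python3 - <<'E'
from h import *
d0=np.load("top0.npy"); W=cloud("top",d0); m=np.zeros(d0.shape,bool); m[175:275,250:340]=1; m&=(W[...,2]>18)&(W[...,2]<38)
print('pan',m.sum(),cv2.minAreaRect(W[m][:,:2].astype(np.float32)))
pc=np.array([447,189.5])
dg=np.array([np.cos(PH),np.sin(PH)])
def rep(l):
    s=get_state(); print(l,round(s['time_s'],2),s['tcp_pos'].round(1),s['contact_force'].round(1),s['torque'].round(2),round(s['grip_width'],1))
o=ori(PH,1)
movel([598,-186.5,190],70,o); rep('level')
g=pc+117*dg
movel([g[0],g[1],190],110,o); wait(.5); rep('over pan')
for n in ("side","top"):
    im,d=grab_frame(n); cv2.imwrite(f"pics/{n}4.png",im); np.save(f"{n}4.npy",d)
    W,wh=tray_plane(im,d,n); m=wh&(abs(W[...,0]-447)<140)&(abs(W[...,1]-189)<140)&(W[...,2]>120)&(W[...,2]<260)
    Q=W[m]; A=np.c_[Q[:,:2]-pc,np.ones(len(Q))]; k=np.ones(len(Q),bool)
    for _ in range(15):
        x=np.linalg.lstsq(A[k],Q[k,2],rcond=None)[0]; r=Q[:,2]-A@x; k=(r>-2.5)&(r<6)
    print(n,k.sum(),x.round(3),'tilt',np.degrees(np.arctan(np.hypot(*x[:2]))).round(1),cv2.minAreaRect(Q[k][:,:2].astype(np.float32)))
E
```

```text
pan 466 ((448.2960205078125, 189.3216552734375), (200.10862731933594, 150.16244506835938), 22.020557403564453)
level 11.36 [ 597.3 -186.4  189.2] [-0.4  0.3 -1.6] [ 0.02 -0.11  0.01] 11.8
over pan 15.11 [558.  152.6 190. ] [-0.2  0.1 -1.6] [-0.05 -0.11  0.05] 11.6
side 424 [ 2.90000e-02 -6.00000e-03  1.91946e+02] tilt 1.7 ((447.24261474609375, 186.61541748046875), (110.70296478271484, 162.99070739746094), 36.105037689208984)
top 238 [ 3.10000e-02 -1.10000e-02  1.92022e+02] tilt 1.9 ((454.4999084472656, 192.87478637695312), (67.42853546142578, 183.45339965820312), 17.60772705078125)
```

View pics/side4.png

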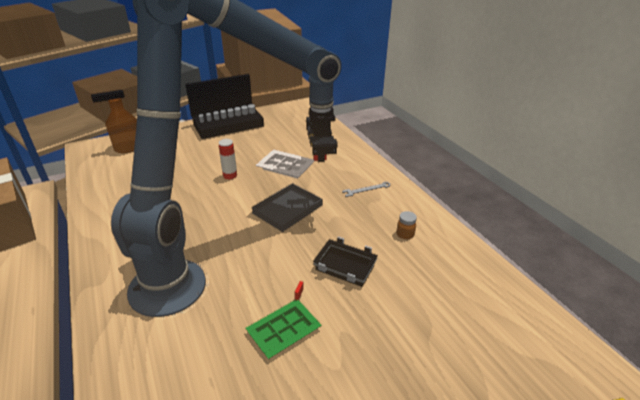

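View pics/top4.png

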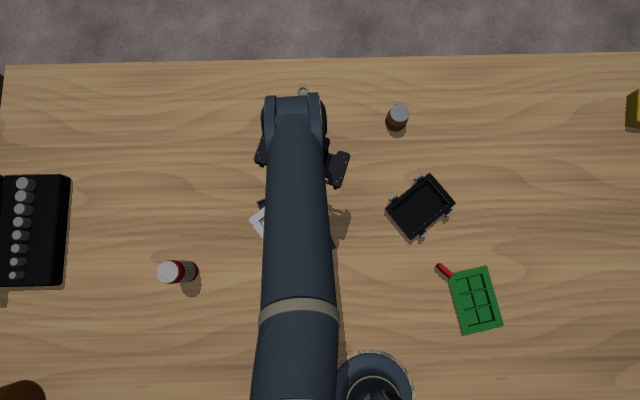

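Over the pan the tray is 1.7° off level. Its centre is at (447,187) against the pan's (448,189), and the rim is at about 192 mm, so the tub is at about 170 mm. The stack is still at (420,207) in the top view, and the bystanders haven't moved. After a steadiness check I'll hand in.

```bash
python3 - <<'E'
from h import *
wait(.5); s=get_state(); print(s['time_s'],abs(s['qd']).max(),s['tcp_pos'],s['grip_width'],s['contact_force'].round(1))
finish_job()
E
```

```text
15.7083 0.0012379892577064954 [558.01988931 152.53795932 189.97675606] 11.614914231075561 [-0.4 -0.5 -1.9]
the job is handed in; nothing more can be done
```

I peeled the white tray off by its red ear, lifted it out of the nest and handed the job in at about 15.7 s, with the tray held still over the drip pan.

- **Peel:** I lifted the ear along an arc about the far corner. At 10° of tilt the ear corner was at about 75 mm (needs over 65) and the far corner at about 41 mm (needs under 48).
- **Lift:** I tipped it to 14°, then lifted it straight out. The forces were a few newtons, and the dark trays looked flat and in place afterwards.
- **End pose:** The side camera put the tray about 1.7° off level and about 3 mm from the pan's centre, with the tub about 170 mm above the bench. The grip width was 11.6 mm and the joint speeds were close to zero.
- **Bystanders:** The jar, can, spanner and green look-alike looked unmoved by eye.

**Disagreement:** The top camera's reading of the tray centre was (454,193), because the arm hid most of the tray. I relied on the side camera there; both cameras agreed on tilt and height.

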